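# Put the humidifier's tank back on its base

## Robot

A 6-joint arm with a two-finger parallel gripper is mounted at the origin on the work surface. World frame = base frame: x ahead of the robot, y to its left, z up, the work surface at z = 0. Lengths are in m, angles in rad, forces in N, time in s.
With the tool pointing down it reaches from about 0.3 to 0.775 m from the base axis. Payload 14.6 kg.
Tool frame: the origin (TCP) lies midway between the tips of the shut fingers; the grasp point (between the pads) lies 19 mm behind it (ctrl.pinch_z is the distance from the TCP to the grasp point, in m); z points along the fingers, y is the line along which they close (so a half turn about z gives the same grasp; the last joint's range is limited). The gripper opens to 94 mm and grips with 3 to 60 N. Pads are 16 mm wide; open, the fingers measure 119 mm over their backs; the gripper's body (75 mm by 177 mm) begins 78 mm behind the grasp point.
Start: joints at [-1.206, 0.3, 1.521, -0, 1.321, -0.067], TCP at [0.23, -0.5, 0.205] pointing down, gripper open.
Joint ranges: [-3.03, 3.03], [-0.79, 2.21], [0.23, 2.52], [-1.04, 4.18], [0, 3.07], [-2.55, 2.55]. Speed limits (rad/s): [2.22, 2.22, 2.57, 3.14, 3.14, 3.14].

## Interface

Orientations are given as [roll, pitch, yaw] about the fixed x, y, z axes, in that order (R = Rz(yaw) Ry(pitch) Rx(roll)).
In Python, from station import ctrl gives the robot as it stands.
- The arm moves only by the tool jog_arm, never from a script. Its argument "motion" is a list of rows, each a list of 7 numbers: the shift along the tool's x, y, z in m, then the turn, a rotation vector about the tool's x, y, z in rad, then the opening, from -1 (shut) to 1 (fully open). In form: [[tx, ty, tz, rx, ry, rz, gripper], ...]. A call has 1 to 5 rows; each row shifts and turns the commanded pose from where the row before left it, along the tool's axes as they then stand; what a row does not reach is not made up. A row lasts 1/10 s, in which the tool goes at most 50 mm and 8.59 degrees, less where a joint would pass 70% of its speed; a pose out of reach is approached as far as the arm can. A call is refused whole if a number of a shift passes 0.05 or a number of a turn 0.15, either way. A call with a gripper value outside its range is refused whole. The fingers move at their own pace and stop on an object; "squeeze" is the grip in N (left out, the last holds). Time passes only in rows, so rows that do not move let the fingers close. It gives the time, the measured TCP pose, the force, the opening and the grip force at its end, in the units of the state.
- ctrl.get_obs(): the state, without advancing time (a new reading comes with each control period).
- ctrl.camera(name): name is "scene" or "top" or "wrist"; returns the picture (384x512x3 uint8, red, green, blue); there is no depth.
- ctrl.camera_model(name): a dict with "intrinsics" (3x3 intrinsics, pixels), "k1" (the pictures are not rectified: a ray, as slopes to the right and down, at radius r is drawn at 1 + k1 r^2 times it, then the intrinsics apply), "rvec" (rotation vector, rad) and "tvec" (3), from world to camera coordinates, as OpenCV has them. Camera axes: x right, y down, z forward; pixel columns grow to the right and rows downward; lengths in m; the calibration is good to about 2 mm. A picture is of the moment at which its call begins: read the wrist's pose just before it. camera_model takes no time and is no camera call; for the wrist camera it gives the pose at the moment of the call.
- ctrl.hand_in(): hands the job in; it is judged then, once.
The state is a dict: "time_s": time; "qpos": joint angles; "joint_vel": joint speeds; "tau": joint torques, N m; "ee_pos": TCP position; "eef_rot": TCP orientation; "force": force on the tool from outside, world axes, zero at the start; "moment": the same for the moment, N m; "grip_width": finger opening in m; "grip_force": force on a finger pad.
Only numpy, scipy, OpenCV 4.12 (cv2) and the standard library are available. Lean on these libraries where they do the work, as an engineer would, in place of code of your own. Each camera call takes 0.05 s, during which the arm holds its last target. There are 200 camera calls.

## Task

The empty water tank of the desk humidifier was left lying on its back on the black trivet to dry. Stand it upright on the trivet and let go; then take it by its orange carrying handle and lower it onto the base's two orange pegs, keeping hold until the pegs are well into its sockets, so that it ends fully home and square on the base, level window on the same side as the dial. Leave the vase, jar, piggy bank and coaster where they are.

Things in the scene. Friction and masses are not known exactly. Their poses are not given: they have to be found in the camera images.
- tank_centre (a point): Middle of the water tank, a rigid blue-tinted box with white top and grey foot, loose, 0.25 to 0.5 kg: 84 mm along x, 64 along y, 130 along z. z runs from underside to top, x from front to back (front face at -x, with a white level window strip). It starts lying on its back: x down, z level, front face up. The top carries the handle and, towards the front, a round outlet 5 mm high.
- tank_foot (a point): Middle of the tank's flat underside, 65 mm below tank_centre, same axes. Two round sockets, 18 mm deep, open in the underside: 17 mm across at x = -24 mm, y = 0 (front) and 12 mm across at x = +24 mm, y = 0 (back).
- tank_handle: The tank's rigid orange carrying handle, an arch fixed on its top; origin between its feet on the tank's top, 10 mm behind the tank's middle (tank x = +10 mm) and 130 mm above the underside; axes as the tank.
- handle_grip (a point): Middle of the handle's bar: 50 mm long along the tank's x, 12 mm wide along y, 10 mm thick, 29 mm above the tank's top (24 mm free under it, between two 8 mm wide legs 34 mm apart at its ends). Axes as the tank.
- deck (a point): Middle of the flat top of the humidifier's base, 45 mm above the sideboard; z up, front at -x. Two rigid orange pegs, 15 mm high, their upper 6 mm tapered to under half the width, stand on it: 14 mm across at x = -24 mm, 9 mm across at x = +24 mm, y = 0. Seated, tank_foot lies on this point and the tank's axes agree with these.
- hum_base: The humidifier's base, a fixed white box 124 mm (x) by 92 mm (y), 45 mm high; origin in the middle of its underside, axes as deck, a grey dial on its front (-x) face.
- trivet: Black silicone trivet, fixed, 180 by 180 mm, 8 mm thick; origin in the middle of its underside, z up.
- vase: Chrome vase, 190 mm high, up to 94 mm across; origin in the middle of its underside. Leave it alone.
- jar: Glass jar with a steel screw lid, 84 mm across, 130 mm high; origin in the middle of its underside. Leave it alone.
- piggy: Pink ceramic piggy bank, 140 mm long (snout to -x), 94 mm wide, 114 mm high; origin in the middle under it. Leave it alone.
- coaster: Wooden drink coaster, 96 mm across, 9 mm thick; origin in the middle of its underside. Leave it alone.
Not all that is in view belongs to the job. Leave any green or yellow look-alike of the part that bears tank_centre alone.

How it is judged:
By the outcome, as a careful person would: the job done as asked, in the order asked, and still so for the second after the job is handed in, with the robot touching nothing.
It also fails if it takes over 58 s, if anything falls off the work surface, if the arm or the gripper's body presses on something with over 40 N, if the wrist force passes 120 N, or if a joint passes its speed limit or range.

## Working session

There is one attempt and no reset: what is moved stays moved. The work goes in short steps, Python scripts to look and compute and a tool call to move; the robot and the scene stay as the last step left them, time stands still between calls to the robot, and variables do not carry over. Pictures are saved under pics/ and viewed, at most 10 in all, crops included, and the job is handed in when it is done.

Besides the shell and the picture viewer there is one more tool, called as name(argument=value, ...), one argument or row to a line, values as JSON. jog_arm: Moves the arm, as the interface text tells. Its arguments: {"type":"object","properties":{"motion":{"type":"array"},"squeeze":{"type":"number"}},"required":["motion"]}

```bash
ls; mkdir -p pics
cat > h.py <<'E'
import numpy as np, cv2
from scipy.spatial.transform import Rotation as Rn
from station import ctrl
def shot(n,f=None):
    m=ctrl.camera_model(n); im=ctrl.camera(n)
    if f: cv2.imwrite('pics/'+f,im[:,:,::-1])
    return im,m
def ray(m,uv):
    K=np.array(m['intrinsics']);d=(np.array(uv,float)-K[:2,2])/[K[0,0],K[1,1]]
    s=d.copy()
    for _ in range(20): s=d/(1+m['k1']*(s@s))
    R=Rn.from_rotvec(np.ravel(m['rvec'])).as_matrix();t=np.ravel(m['tvec'])
    return -R.T@t, R.T@np.r_[s,1]
def onz(m,uv,z):
    c,d=ray(m,uv); return c+d*(z-c[2])/d[2]
def tri(m1,u1,m2,u2):
    a,d=ray(m1,u1);b,e=ray(m2,u2)
    s=np.linalg.lstsq(np.c_[d,-e],b-a,rcond=None)[0]
    p,q=a+d*s[0],b+e*s[1]; return (p+q)/2,np.linalg.norm(p-q)
def proj(m,P):
    R=Rn.from_rotvec(np.ravel(m['rvec'])).as_matrix();c=np.atleast_2d(P)@R.T+np.ravel(m['tvec'])
    s=c[:,:2]/c[:,2:];s=s*(1+m['k1']*(s**2).sum(1,keepdims=True));K=np.array(m['intrinsics'])
    return s*[K[0,0],K[1,1]]+K[:2,2]
E
python3 - <<'E'
from h import *
a,m=shot('scene');b,n=shot('top')
cv2.imwrite('pics/st.png',np.vstack([a,b])[:,:,::-1][:, :]) 
cv2.imwrite('pics/scene.png',a[:,:,::-1]);cv2.imwrite('pics/top.png',b[:,:,::-1])
print(m,n)
E
```

```text
pics
{'intrinsics': array([[355.24682273,   0.        , 253.93487073],
       [  0.        , 355.24682273, 193.29518286],
       [  0.        ,   0.        ,   1.        ]]), 'k1': -0.11077006101094311, 'rvec': array([ 0.72672403,  2.75166309, -0.8952695 ]), 'tvec': array([ 0.35624534, -0.21608747,  1.40605731])} {'intrinsics': array([[388.05360927,   0.        , 256.8267158 ],
       [  0.        , 388.05360927, 194.14825059],
       [  0.        ,   0.        ,   1.        ]]), 'k1': -0.09918444010858035, 'rvec': array([ 2.22312853, -2.16088891,  0.05951073]), 'tvec': array([0.06244696, 0.46449313, 1.41683899])}
```

View pics/scene.png

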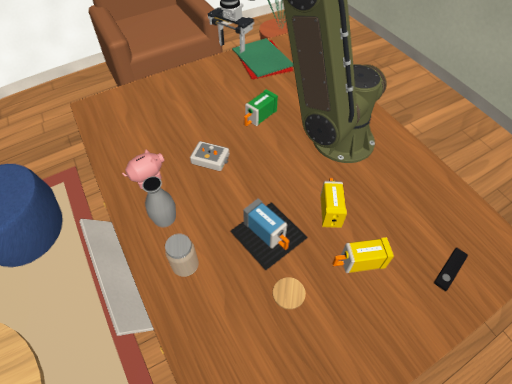

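View pics/top.png

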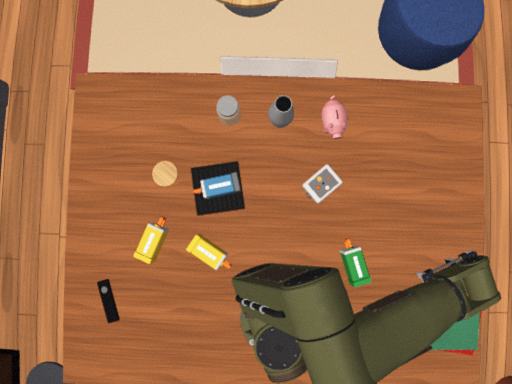

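Candidates: the blue tank on the trivet (top 220,185; scene 268,224), yellow look-alikes (top 150,242 and 208,252) and a green one (top 355,265). I choose the blue one. The base with pegs is at top (322,184) and scene (210,155). I'll check both in one close crop.

Run:
```python
from h import *
a=cv2.imread('pics/scene.png');b=cv2.imread('pics/top.png')
f=lambda i,x,y,s=60:cv2.resize(i[y-s//2:y+s//2,x-s//2:x+s//2],(390,290) if 0 else (300,300),interpolation=cv2.INTER_CUBIC)
cv2.imwrite('pics/crop.png',np.vstack([np.hstack([f(b,220,186),f(b,322,184)]),np.hstack([f(a,270,228,74),f(a,210,156)])]))
n=ctrl.camera_model('top');m=ctrl.camera_model('scene')
rgb=b[:,:,::-1].astype(int);R,G,B=rgb[...,0],rgb[...,1],rgb[...,2]
def blobs(M,roi,mn=4):
    k=np.zeros(M.shape,np.uint8);x0,y0,x1,y1=roi;k[y0:y1,x0:x1]=M[y0:y1,x0:x1]
    nl,l,s,c=cv2.connectedComponentsWithStats(k)
    return [((l==i),s[i],c[i]) for i in range(1,nl) if s[i][4]>=mn]
print('pegs top')
for k,s,c in blobs((R-B>70)&(R>G*1.25),(300,160,345,206),3): print(s,c,onz(n,c,.055))
print('orange handle top')
for k,s,c in blobs((R-B>70)&(R>G*1.5),(185,165,250,210),3): print(s,c,onz(n,c,.04))
print('base rect');
for k,s,c in blobs((R>150)&(abs(R-B)<40),(295,158,350,210),200):
    r=cv2.minAreaRect(np.argwhere(k)[:,::-1].astype(np.float32));print(r)
    for p in cv2.boxPoints(r):print(onz(n,p,.045))
print('window')
for k,s,c in blobs((R>190)&(abs(R-B)<40),(190,160,250,210),10):
    r=cv2.minAreaRect(np.argwhere(k)[:,::-1].astype(np.float32));print(s,r,onz(n,c,.092))
    for p in cv2.boxPoints(r):print(onz(n,p,.092))
print('blue')
for k,s,c in blobs((B-R>40),(190,160,250,210),50):
    k=cv2.morphologyEx(k.astype(np.uint8),cv2.MORPH_CLOSE,np.ones((15,15)));r=cv2.minAreaRect(np.argwhere(k)[:,::-1].astype(np.float32));print(s,r)
    for p in cv2.boxPoints(r):print(onz(n,p,.092))
A=a[:,:,::-1].astype(int);R,G,B=A[...,0],A[...,1],A[...,2]
print('pegs scene')
for k,s,c in blobs((R-B>70)&(R>G*1.25),(190,140,232,172),3): print(s,c,onz(m,c,.055))
```

```text
pegs top
[ 300  160   45   46 1157] [322.26793431 181.64909248] [ 0.51181329 -0.15824749  0.055     ]
[327 178   3   2   6] [328.  178.5] [ 0.5237904  -0.17877344  0.055     ]
[316 186   4   4  13] [317.61538462 187.38461538] [ 0.4906687  -0.14184448  0.055     ]
orange handle top
[185 165  23  45 441] [190.07256236 188.07936508] [0.47620457 0.31836425 0.04      ]
[239 165  11  45 362] [245.25690608 184.15745856] [0.49605368 0.11844804 0.04      ]
base rect
((322.029296875, 183.39825439453125), (24.839414596557617, 33.706443786621094), 49.76363754272461)
[ 0.49907205 -0.08349324  0.045     ]
[ 0.58111227 -0.17556587  0.045     ]
[ 0.51372496 -0.23526353  0.045     ]
[ 0.43219987 -0.14300346  0.045     ]
window
[201 181   5  16  45] ((202.90386962890625, 188.5192413330078), (15.493175506591797, 2.7456257343292236), 78.69007110595703) [0.47201176 0.26401875 0.092     ]
[0.49782505 0.27513827 0.092     ]
[0.49997154 0.26576158 0.092     ]
[0.44713691 0.25318253 0.092     ]
[0.44498966 0.26253391 0.092     ]
[209 181  22   8  80] ((219.31175231933594, 184.65292358398438), (3.579352855682373, 21.584583282470703), 77.47119140625) [0.48748443 0.20755303 0.092     ]
[0.48442926 0.24534552 0.092     ]
[0.50286649 0.17224051 0.092     ]
[0.49071512 0.16912935 0.092     ]
[0.4722844  0.24219006 0.092     ]
blue
[204 174  31  23 458] ((218.60731506347656, 185.33413696289062), (19.346519470214844, 28.56580352783203), 77.90524291992188)
[0.50622299 0.2664027  0.092     ]
[0.52990514 0.16932663 0.092     ]
[0.46410589 0.15303918 0.092     ]
[0.44046302 0.24979836 0.092     ]
pegs scene
[190 140  42  32 493] [212.07707911 155.12373225] [ 0.50884025 -0.13195522  0.055     ]
[202 148   3   4   9] [202.88888889 149.33333333] [ 0.52586442 -0.17466727  0.055     ]
[213 150   5   5  17] [214.82352941 152.23529412] [ 0.49403169 -0.13977529  0.055     ]
[205 154   4   4  11] [206.54545455 155.63636364] [ 0.52732503 -0.13967888  0.055     ]
```

View pics/crop.png

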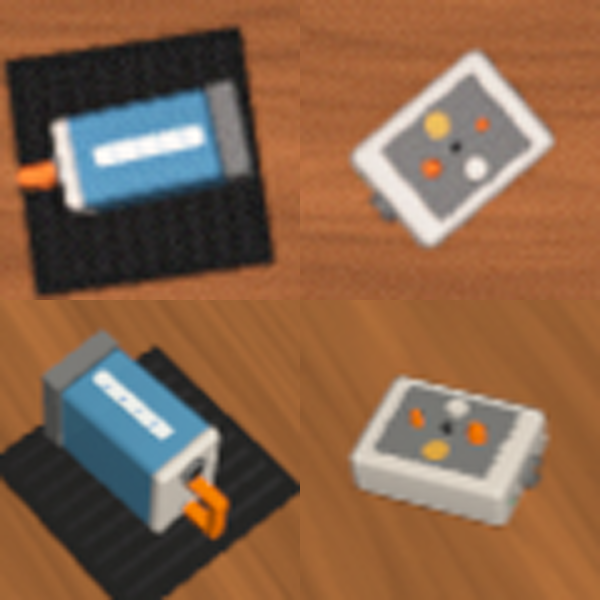

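The crop confirms the choice: the blue tank lies front up with its handle towards +y (190,188). On the base, the big front peg is at (317.6,187.4), the back peg at (328,178.5), and the dial is lower left. That puts the tank centre at about (0.488,0.206) with its axis at 104.4°, and the deck at (0.507,-0.160) with yaw -48.3°.

```bash
cat >> h.py <<'E'
def cur():
    o=ctrl.get_obs();return np.array(o['ee_pos']),Rn.from_euler('xyz',o['eef_rot']).as_matrix(),o
def toolR(a,y):
    a=a/np.linalg.norm(a);y=y-a*(y@a);y=y/np.linalg.norm(y);return np.c_[np.cross(y,a),y,a]
def plan(p,R,verbose=1):
    c,Rc,o=cur();t=Rc.T@(p-c);w=Rn.from_matrix(Rc.T@R).as_rotvec()
    print('shift',np.round(t,4),'|',round(np.linalg.norm(t),4),'turn',np.round(w,4),'|',round(np.linalg.norm(w),3),'q',np.round(o['qpos'],2),'t',o['time_s'])
E
python3 - <<'E'
from h import *
c,R,o=cur();print(c,R,o['grip_width'])
e=np.array([np.cos(1.822),np.sin(1.822),0]);z=np.array([0,0,1.]);y=np.cross(e,-z)
print('tank y',y)
for th in (45,35):
    th=np.radians(th);a=-np.cos(th)*z-np.sin(th)*e
    g=np.array([.4877,.206,.05])+.025*e+.019*a
    for s in (1,-1): print(np.degrees(th),s,g,g-.18*a);plan(g-.18*a,toolR(a,s*y))
E
```

```text
[ 0.23009399 -0.49931559  0.20493221] [[ 9.08218980e-01  4.18495094e-01 -3.74394081e-04]
 [ 4.18495257e-01 -9.08218477e-01  9.58504749e-04]
 [ 6.10979132e-05 -1.02721435e-03 -9.99999471e-01]] 0.09394399992587554
tank y [-0.96861393 -0.24857003  0.        ]
45.0 1 [0.48482529 0.21720199 0.03656497] [0.45318749 0.34048642 0.16384419]
shift [ 0.5541 -0.6693  0.0418] | 0.8699 turn [-0.6844  0.571   1.6503] | 1.876 q [-1.21  0.3   1.52 -0.    1.32 -0.07] t 0.1
45.0 -1 [0.48482529 0.21720199 0.03656497] [0.45318749 0.34048642 0.16384419]
shift [ 0.5541 -0.6693  0.0418] | 0.8699 turn [-0.5448 -0.653  -1.313 ] | 1.564 q [-1.21  0.3   1.52 -0.    1.32 -0.07] t 0.1
35.0 1 [0.48419465 0.21965944 0.03443611] [0.45853135 0.31966278 0.18188348]
shift [ 0.5502 -0.6482  0.0237] | 0.8506 turn [-0.5338  0.4453  1.6903] | 1.828 q [-1.21  0.3   1.52 -0.    1.32 -0.07] t 0.1
35.0 -1 [0.48419465 0.21965944 0.03443611] [0.45853135 0.31966278 0.18188348]
shift [ 0.5502 -0.6482  0.0237] | 0.8506 turn [-0.4245 -0.5088 -1.3436] | 1.498 q [-1.21  0.3   1.52 -0.    1.32 -0.07] t 0.1
```

jog_arm(
  motion=[
    [0.01, -0.01, -0.04, 0, 0, 0, 1],
    [0.02, -0.025, -0.035, 0, 0, 0, 1],
    [0.032, -0.038, 0, 0, 0, 0, 1],
    [0.032, -0.038, 0, 0, 0, 0, 1],
    [0.032, -0.038, 0, 0, 0, 0, 1],
  ],
)

```text
time_s: 0.6
ee_pos: [0.2822, -0.3096, 0.2802]
eef_rot: [-3.141, -0.0, 0.431]
force: [1.3, -0.3, -0.2]
grip_width: 0.0941
grip_force: 0.0
```

jog_arm(
  motion=[
    [0.032, -0.038, 0, 0, 0, 0, 1],
    [0.032, -0.038, 0, 0, 0, 0, 1],
    [0.032, -0.038, 0, 0, 0, 0, 1],
    [0.032, -0.038, 0, 0, 0, 0, 1],
    [0.032, -0.038, 0, 0, 0, 0, 1],
  ],
)

```text
time_s: 1.1
ee_pos: [0.3479, -0.07, 0.2805]
eef_rot: [3.141, -0.0, 0.431]
force: [1.6, 0.0, -0.1]
grip_width: 0.0943
grip_force: 0.0
```

jog_arm(
  motion=[
    [0.032, -0.038, 0, 0, 0, 0, 1],
    [0.032, -0.038, 0, 0, 0, 0, 1],
    [0.032, -0.038, 0, 0, 0, 0, 1],
    [0.032, -0.038, 0, 0, 0, 0, 1],
    [0.032, -0.038, 0, 0, 0, 0, 1],
  ],
)

```text
time_s: 1.6
ee_pos: [0.4137, 0.1699, 0.2804]
eef_rot: [3.142, -0.0, 0.432]
force: [1.3, -1.1, 0.7]
grip_width: 0.0941
grip_force: 0.0
```

jog_arm(
  motion=[
    [0.025, -0.03, 0, 0, 0, 0, 1],
    [0.025, -0.03, 0, 0, 0, 0, 1],
    [0, 0, 0, -0.05, -0.062, -0.125, 1],
    [0, 0, 0, -0.05, -0.062, -0.125, 1],
    [0, 0, 0, -0.05, -0.062, -0.125, 1],
  ],
)

```text
time_s: 2.1
ee_pos: [0.4342, 0.2432, 0.2802]
eef_rot: [3.027, 0.213, 0.802]
force: [-0.2, -0.8, -0.2]
grip_width: 0.094
grip_force: 0.0
```

jog_arm(
  motion=[
    [0, 0, 0, -0.05, -0.062, -0.125, 1],
    [0, 0, 0, -0.05, -0.062, -0.125, 1],
    [0, 0, 0, -0.05, -0.062, -0.125, 1],
    [0, 0, 0, -0.05, -0.062, -0.125, 1],
    [0, 0, 0, -0.05, -0.062, -0.125, 1],
  ],
)

```text
time_s: 2.6
ee_pos: [0.4342, 0.2431, 0.2801]
eef_rot: [3.031, 0.605, 1.436]
force: [0.1, 0.6, -0.4]
grip_width: 0.0939
grip_force: 0.0
```

```bash
cat > p1.py <<'E'
from h import *
e=np.array([np.cos(1.822),np.sin(1.822),0]);z=np.array([0,0,1.]);y=np.cross(e,-z)
th=np.radians(45);a=-np.cos(th)*z-np.sin(th)*e
g=np.array([.4877,.206,.05])+.025*e+.019*a
print(cur()[0]);
for d in (.18,0): plan(g-d*a,toolR(a,-y))
E
python3 p1.py
```

```text
[0.43422401 0.24309629 0.28012393]
shift [0.1476 0.0014 0.0398] | 0.1529 turn [-0.1382 -0.1617 -0.3053] | 0.372 q [ 0.69  0.36  1.39 -0.49  1.77  0.78] t 2.6
shift [0.1229 0.0301 0.2157] | 0.2501 turn [-0.1382 -0.1617 -0.3053] | 0.372 q [ 0.69  0.36  1.39 -0.49  1.77  0.78] t 2.6
```

jog_arm(
  motion=[
    [0.049, 0, 0.01, 0, 0, 0, 1],
    [0.049, 0, 0.015, 0, 0, 0, 1],
    [0.049, 0, 0.015, -0.046, -0.054, -0.102, 1],
    [0, 0, 0, -0.046, -0.054, -0.102, 1],
    [0, 0, 0, -0.046, -0.054, -0.102, 1],
  ],
)

```text
time_s: 3.1
ee_pos: [0.4517, 0.3389, 0.164]
eef_rot: [-3.137, 0.788, 1.825]
force: [0.7, 0.2, 1.7]
grip_width: 0.094
grip_force: 0.0
```

```bash
python3 p1.py
python3 - <<'E'
from h import *
shot('wrist','w1.png');shot('top','t1.png')
E
```

```text
[0.45173648 0.3388964  0.16395269]
shift [ 0.0009  0.0018 -0.0008] | 0.0022 turn [-0.002   0.0022  0.0024] | 0.004 q [ 0.86  0.66  1.28 -0.62  1.69  0.69] t 3.1
shift [0.0013 0.0022 0.1792] | 0.1793 turn [-0.002   0.0022  0.0024] | 0.004 q [ 0.86  0.66  1.28 -0.62  1.69  0.69] t 3.1
```

View pics/w1.png

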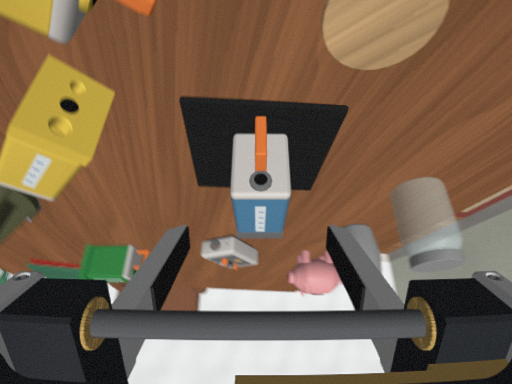

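The wrist view shows the blue tank centred between the fingers. Its outlet is at (261,181), handle at (261,140) and front-top edge from (232,194) to (290,197). The jar at (430,220) is clear.

Run:
```python
from h import *
m=ctrl.camera_model('wrist')
P=[onz(m,p,.092) for p in((232,194),(290,197))];print(P,np.linalg.norm(P[0]-P[1]),(P[0]+P[1])/2)
e=np.array([np.cos(1.822),np.sin(1.822),0]);print('expect top edge',np.array([.4877,.206,.092])+.065*e)
```

```text
[array([0.44423313, 0.26055417, 0.092     ]), array([0.50444173, 0.26922449, 0.092     ])] 0.060829677448255355 [0.47433743 0.26488933 0.092     ]
expect top edge [0.47154295 0.26895991 0.092     ]
```

jog_arm(
  motion=[
    [0, 0.002, 0.045, 0, 0, 0, 1],
    [0, 0, 0.045, 0, 0, 0, 1],
  ],
)

```text
time_s: 3.4
ee_pos: [0.4701, 0.2774, 0.1026]
eef_rot: [3.133, 0.779, 1.809]
force: [1.3, 1.1, -0.8]
grip_width: 0.094
grip_force: 0.0
```

jog_arm(
  motion=[
    [0, 0, 0.03, 0, 0, 0, 1],
    [0, 0, 0.03, 0, 0, 0, 1],
    [0, 0, 0.027, 0, 0, 0, 1],
    [0, 0, 0, 0, 0, 0, 1],
  ],
)

```text
time_s: 3.8
ee_pos: [0.4844, 0.2155, 0.0395]
eef_rot: [3.14, 0.783, 1.81]
force: [0.3, -0.2, 0.5]
grip_width: 0.094
grip_force: 0.0
```

jog_arm(
  motion=[
    [0, 0, 0, 0, 0, 0, -1],
    [0, 0, 0, 0, 0, 0, -1],
    [0, 0, 0, 0, 0, 0, -1],
    [0, 0, 0, 0, 0, 0, -1],
    [0, 0, 0, 0, 0, 0, -1],
  ],
  squeeze=30,
)

```text
time_s: 4.3
ee_pos: [0.4849, 0.2188, 0.0416]
eef_rot: [3.137, 0.782, 1.815]
force: [-1.7, 3.5, 3.9]
grip_width: 0.0643
grip_force: 29.9
```

```bash
python3 p1.py
```

```text
[0.48485334 0.21875033 0.04156835]
shift [ 0.003  -0.0005 -0.1754] | 0.1754 turn [-0.0007 -0.003  -0.0053] | 0.006 q [ 0.68  0.7   1.55 -0.71  1.35  0.77] t 4.3
shift [ 0.0025 -0.0004  0.0046] | 0.0052 turn [-0.0007 -0.003  -0.0053] | 0.006 q [ 0.68  0.7   1.55 -0.71  1.35  0.77] t 4.3
```

jog_arm(
  motion=[
    [-0.017, 0, -0.017, 0, 0, 0, -1],
    [-0.035, 0, -0.035, 0, 0, 0, -1],
    [-0.035, 0, -0.035, 0, 0, 0, -1],
    [-0.02, 0, -0.02, 0, 0.08, 0, -1],
    [0, 0, 0, 0, 0.14, 0, -1],
  ],
)

```text
time_s: 4.8
ee_pos: [0.4849, 0.2195, 0.1952]
eef_rot: [3.133, 0.557, 1.816]
force: [0.4, 0.5, -4.6]
grip_width: 0.0636
grip_force: 30.0
```

jog_arm(
  motion=[
    [0, 0, 0, 0, 0.14, 0, -1],
    [0, 0, 0, 0, 0.14, 0, -1],
    [0, 0, 0, 0, 0.14, 0, -1],
    [0, 0, 0, 0, 0.14, 0, -1],
    [0, 0, 0, 0, 0.14, 0, -1],
  ],
)

```text
time_s: 5.3
ee_pos: [0.4846, 0.2179, 0.1929]
eef_rot: [3.137, -0.143, 1.818]
force: [0.3, 0.6, -5.0]
grip_width: 0.0637
grip_force: 30.0
```

jog_arm(
  motion=[
    [0, 0, 0, 0, 0.14, 0, -1],
    [0, 0, 0, 0, 0.14, 0, -1],
    [0, 0, 0, 0, 0.14, 0, -1],
    [0, 0, 0, 0, 0.14, 0, -1],
    [0, 0, 0, 0, 0.08, 0, -1],
  ],
)

```text
time_s: 5.8
ee_pos: [0.4846, 0.2168, 0.1917]
eef_rot: [3.139, -0.782, 1.817]
force: [0.2, 0.4, -4.6]
grip_width: 0.0643
grip_force: 30.0
```

```bash
cat > p2.py <<'E'
from h import *
n=ctrl.camera_model('top');t=onz(n,(217.75,188.35),.008);print('trivet',t)
az=1.817;e=np.array([np.cos(az),np.sin(az),0]);z=np.array([0,0,1.]);y=np.cross(e,-z)
a=(e-z)
p=t+.0084*e;p[2]=.086
c,R,o=cur();print(c,o['grip_width'],o['grip_force'],o['force'])
plan(p,toolR(a,-y)); print('up in tool',R.T@z)
E
python3 p2.py
```

```text
trivet [0.48021547 0.2209504  0.008     ]
[0.48459784 0.21683772 0.19169031] 0.06426187411579339 29.992961883544922 [ 0.19958952  0.36778774 -4.63312076]
shift [-0.065  -0.0034  0.0844] | 0.1066 turn [0.002  0.003  0.0003] | 0.004 q [-0.01  0.35  1.68  0.76  1.41 -0.5 ] t 5.8
up in tool [ 0.70499268  0.00161182 -0.70921275]
```

Run:
```python
from h import *
a,m=shot('scene'); w,_=shot('wrist')
c=cv2.resize(a[150:270,190:350],(640,480),interpolation=cv2.INTER_CUBIC)
cv2.imwrite('pics/s2.png',np.hstack([c[:, :400],w[:480:1][:384].repeat(1,0)[:384] if 0 else cv2.resize(w,(400,300))[0:300] if 0 else np.vstack([cv2.resize(w,(400,300)),np.zeros((180,400,3),np.uint8)])])[:,:,::-1])
```

```text
(no output)
```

View pics/s2.png

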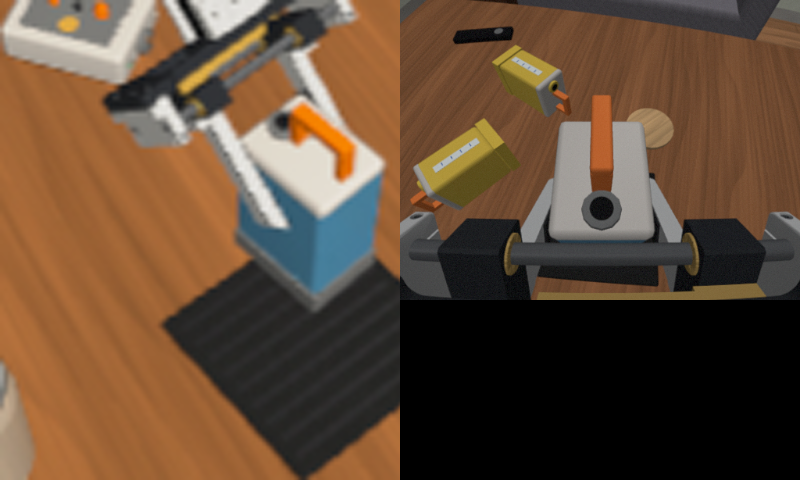

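The tank hangs upright in the grip over the trivet (crop 310,200; handle 325,140) with no visible slip, so I'll lower it.

jog_arm(
  motion=[
    [-0.018, -0.001, 0.024, 0, 0, 0, -1],
    [-0.018, -0.001, 0.025, 0, 0, 0, -1],
    [-0.018, -0.001, 0.025, 0, 0, 0, -1],
    [0, 0, 0, 0, 0, 0, -1],
  ],
)

```text
time_s: 6.3
ee_pos: [0.4766, 0.2306, 0.0989]
eef_rot: [-3.137, -0.776, 1.816]
force: [-1.1, 0.4, -3.3]
grip_width: 0.064
grip_force: 30.0
```

jog_arm(
  motion=[
    [-0.003, 0, 0.003, 0, 0, 0, -1],
    [-0.003, 0, 0.003, 0, 0, 0, -1],
    [0, 0, 0, 0, 0, 0, -1],
  ],
)

```text
time_s: 6.6
ee_pos: [0.479, 0.2299, 0.0939]
eef_rot: [3.136, -0.776, 1.821]
force: [0.2, -0.4, -4.2]
grip_width: 0.0639
grip_force: 30.0
```

jog_arm(
  motion=[
    [-0.0015, 0, 0.0015, 0, 0, 0, -1],
    [0, 0, 0, 0, 0, 0, -1],
  ],
)

```text
time_s: 6.8
ee_pos: [0.4788, 0.2298, 0.0914]
eef_rot: [3.138, -0.777, 1.82]
force: [-0.5, 1.0, -4.1]
grip_width: 0.0638
grip_force: 30.0
```

jog_arm(
  motion=[
    [-0.0015, 0, 0.0015, 0, 0, 0, -1],
    [-0.001, 0, 0.001, 0, 0, 0, -1],
    [0, 0, 0, 0, 0, 0, -1],
  ],
)

```text
time_s: 7.1
ee_pos: [0.4786, 0.2299, 0.0874]
eef_rot: [3.139, -0.777, 1.819]
force: [0.7, -0.4, -4.3]
grip_width: 0.0641
grip_force: 30.0
```

jog_arm(
  motion=[
    [-0.001, 0, 0.001, 0, 0, 0, -1],
    [0, 0, 0, 0, 0, 0, -1],
  ],
)

```text
time_s: 7.3
ee_pos: [0.4788, 0.2299, 0.0864]
eef_rot: [3.138, -0.778, 1.82]
force: [0.8, -1.7, 0.1]
grip_width: 0.064
grip_force: 30.0
```

jog_arm(
  motion=[
    [-0.001, 0, 0.001, 0, 0, 0, -1],
    [0, 0, 0, 0, 0, 0, -1],
  ],
)

```text
time_s: 7.5
ee_pos: [0.4789, 0.2297, 0.0863]
eef_rot: [3.137, -0.779, 1.821]
force: [-4.8, -9.6, 15.5]
grip_width: 0.0639
grip_force: 30.0
```

Contact is at z 0.086, as predicted. I'll ease off, open and retreat.

jog_arm(
  motion=[
    [0.001, 0, -0.001, 0, 0, 0, -1],
    [0, 0, 0, 0, 0, 0, 1],
    [0, 0, 0, 0, 0, 0, 1],
    [0, 0, 0, 0, 0, 0, 1],
    [0, 0, 0, 0, 0, 0, 1],
  ],
)

```text
time_s: 8.0
ee_pos: [0.4787, 0.23, 0.0861]
eef_rot: [3.138, -0.777, 1.82]
force: [0.2, 0.3, 0.3]
grip_width: 0.0916
grip_force: 0.0
```

jog_arm(
  motion=[
    [0, 0, -0.02, 0, 0, 0, 1],
    [0, 0, -0.04, 0, 0, 0, 1],
    [0, 0, -0.045, 0, 0, 0, 1],
    [0, 0, -0.045, 0, 0, 0, 1],
    [0, 0, -0.02, 0, 0, 0, 1],
  ],
)

```text
time_s: 8.5
ee_pos: [0.5086, 0.1121, 0.21]
eef_rot: [3.134, -0.776, 1.821]
force: [-0.5, -0.3, -0.2]
grip_width: 0.0942
grip_force: 0.0
```

Run:
```python
from h import *
c,R,o=cur();print(c,o['grip_width'])
a,m=shot('scene','s3.png'); w,mw=shot('wrist','w3.png'); b,n=shot('top','t3.png')
z=lambda i,x0,y0,x1,y1,W,H:cv2.resize(i[y0:y1,x0:x1],(W,H),interpolation=cv2.INTER_CUBIC)
cv2.imwrite('pics/v3.png',np.hstack([np.vstack([z(a,220,160,320,260,300,300),z(b,180,140,260,220,300,300)]),np.vstack([z(w,128,0,384,256,480,480),np.zeros((120,480,3),np.uint8)])])[:,:,::-1])
```

```text
[0.50863523 0.11206985 0.21003584] 0.09415360669618031
```

View pics/v3.png

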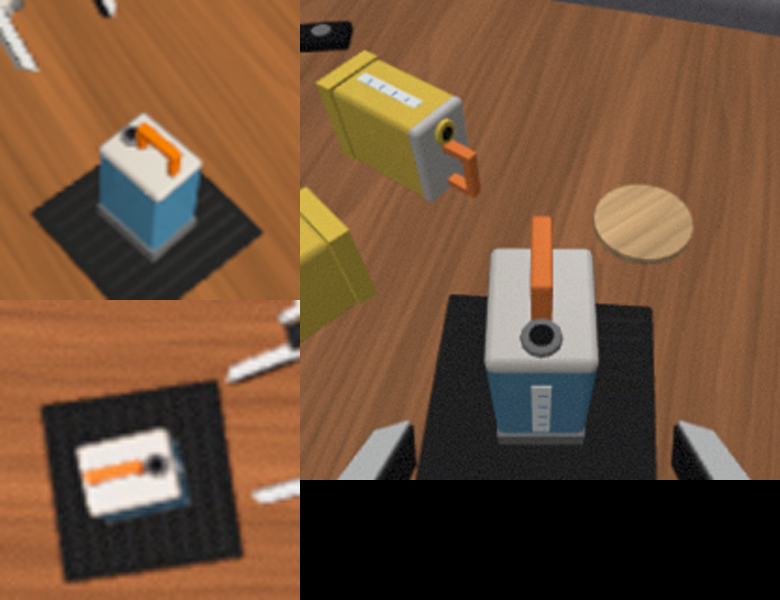

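The tank stands upright on the trivet (scene 269,222), released. The handle and outlet show in the top crop (115,470). Next I measure its pose for the handle grasp.

```bash
cat > p3.py <<'E'
from h import *
def blob(im,M,roi,z,m):
    k=np.zeros(M.shape,np.uint8);x0,y0,x1,y1=roi;k[y0:y1,x0:x1]=M[y0:y1,x0:x1]
    nl,l,s,c=cv2.connectedComponentsWithStats(k);i=1+np.argmax(s[1:,4])
    r=cv2.minAreaRect(np.argwhere(l==i)[:,::-1].astype(np.float32));B=cv2.boxPoints(r)
    P=np.array([onz(m,p,z) for p in B]);d=P-np.roll(P,1,0);L=np.linalg.norm(d,axis=1);j=np.argmax(L)
    print('c',P.mean(0).round(4),onz(m,c[i],z).round(4),'sides',L.round(4)[:2],'az',np.arctan2(d[j,1],d[j,0]),'area',s[i,4],r)
def f(n):return [im[...,i].astype(int) for i in range(3)]
n=ctrl.camera_model('top');im=cv2.imread('pics/t3.png')[:,:,::-1];R,G,B=f(0)
blob(im,(R>190)&(G<170)&(B<110)&(R-B>110),(195,170,232,195),.172,n)
blob(im,((R>180)&(B>160))|((R>190)&(B<110)&(R-B>110)),(195,170,232,205),.138,n)
w=ctrl.camera_model('wrist');im=cv2.imread('pics/w3.png')[:,:,::-1];R,G,B=f(0)
blob(im,(R>140)&(R-B>90)&(G<R*.6),(230,100,280,190),.172,w)
k=np.argwhere((B>150)&(R>150)&(G>150));k=k[(k[:,0]>130)&(k[:,0]<205)&(k[:,1]>220)&(k[:,1]<300)]
for row in(140,160,180):
    q=k[k[:,0]==row][:,1];l,r=onz(w,(q.min()-.5,row),.138),onz(w,(q.max()+.5,row),.138);print(row,l,r,(l+r)/2,np.linalg.norm(l-r))
E
python3 p3.py
```

```text
c [0.4778 0.2294 0.172 ] [0.4782 0.2298 0.172 ] sides [0.0104 0.0478] az -1.3240087419107738 area 45 ((210.10586547851562, 185.47650146484375), (3.1454923152923584, 14.534341812133789), 77.47119140625)
c [0.4801 0.2219 0.138 ] [0.4794 0.2231 0.138 ] sides [0.061  0.0821] az -1.3240796690232808 area 381 ((213.58822631835938, 185.6470489501953), (18.00522804260254, 24.29621124267578), 77.47119140625)
c [0.4779 0.2298 0.172 ] [0.4781 0.229  0.172 ] sides [0.0495 0.0114] az -1.3322502316592253 area 451 ((256.5, 134.5), (39.0, 11.0), 90.0)
140 [0.443725   0.24087654 0.138     ] [0.50171486 0.25561681 0.138     ] [0.47271993 0.24824668 0.138     ] 0.05983393228966439
160 [0.45057342 0.21445505 0.138     ] [0.50936045 0.2293793  0.138     ] [0.47996694 0.22191718 0.138     ] 0.060651862930439886
180 [0.45686491 0.19010398 0.138     ] [0.5154138  0.20494764 0.138     ] [0.48613935 0.19752581 0.138     ] 0.06040121438646698
```

```bash
cat > p4.py <<'E'
from h import *
az=1.815;e=np.array([np.cos(az),np.sin(az),0]);z=np.array([0,0,1.]);y=np.cross(z,e)
p=np.array([.4803,.2215,0])+.002*e
print(cur()[0])
for h in(.25,.149): plan(np.r_[p[:2],h],toolR(-z,-y))
E
python3 p4.py
```

```text
[0.50776529 0.11393794 0.20738941]
shift [ 0.1105 -0.0004  0.0488] | 0.1208 turn [ 0.0027 -0.7768  0.0025] | 0.777 q [-0.19  0.39  1.58  0.69  1.56 -0.59] t 8.65
shift [ 0.0397 -0.0007  0.1209] | 0.1272 turn [ 0.0027 -0.7768  0.0025] | 0.777 q [-0.19  0.39  1.58  0.69  1.56 -0.59] t 8.65
```

jog_arm(
  motion=[
    [0.025, 0, -0.025, 0, -0.1, 0, 1],
    [0, 0, 0, 0, -0.14, 0, 1],
    [0, 0, 0, 0, -0.14, 0, 1],
    [0, 0, 0, 0, -0.14, 0, 1],
    [0, 0, 0, 0, -0.14, 0, 1],
  ],
)

```text
time_s: 9.15
ee_pos: [0.507, 0.1155, 0.242]
eef_rot: [3.139, -0.112, 1.82]
force: [1.0, -0.5, -0.3]
grip_width: 0.0938
grip_force: 0.0
```

jog_arm(
  motion=[
    [0, 0, 0, 0, -0.13, 0, 1],
    [0, 0, 0, 0, 0, 0, 1],
  ],
)

```text
time_s: 9.35
ee_pos: [0.5062, 0.1173, 0.2416]
eef_rot: [3.14, 0.015, 1.823]
force: [0.5, 0.5, -0.2]
grip_width: 0.0939
grip_force: 0.0
```

```bash
python3 p4.py
```

```text
[0.50620432 0.11731055 0.24160702]
shift [ 0.1092  0.001  -0.01  ] | 0.1097 turn [0.0014 0.0151 0.0081] | 0.017 q [ 0.17  0.2   1.56 -0.02  1.38 -0.08] t 9.35
shift [0.1107 0.0008 0.0909] | 0.1433 turn [0.0014 0.0151 0.0081] | 0.017 q [ 0.17  0.2   1.56 -0.02  1.38 -0.08] t 9.35
```

jog_arm(
  motion=[
    [0.045, 0, 0, 0.001, 0.015, 0.008, 1],
    [0.045, 0.001, 0, 0, 0, 0, 1],
    [0.02, 0, 0, 0, 0, 0, 1],
    [0, 0, 0.04, 0, 0, 0, 1],
    [0, 0, 0.025, 0, 0, 0, 1],
  ],
)

```text
time_s: 9.85
ee_pos: [0.4805, 0.2224, 0.174]
eef_rot: [-3.139, -0.005, 1.811]
force: [0.1, -0.5, -0.5]
grip_width: 0.0937
grip_force: 0.0
```

```bash
python3 p4.py
```

```text
[0.48052614 0.22240742 0.17403304]
shift [ 0.0016 -0.0006 -0.076 ] | 0.076 turn [-0.0023 -0.0053 -0.0037] | 0.007 q [0.36 0.28 1.62 0.01 1.24 0.12] t 9.85
shift [ 0.001  -0.0004  0.025 ] | 0.0251 turn [-0.0023 -0.0053 -0.0037] | 0.007 q [0.36 0.28 1.62 0.01 1.24 0.12] t 9.85
```

jog_arm(
  motion=[
    [0.001, 0, 0.015, -0.002, -0.005, -0.003, 1],
    [0, 0, 0.01, 0, 0, 0, 0.5],
    [0, 0, 0, 0, 0, 0, -0.2],
    [0, 0, 0, 0, 0, 0, -0.5],
    [0, 0, 0, 0, 0, 0, -1],
  ],
  squeeze=15,
)

```text
time_s: 10.35
ee_pos: [0.4822, 0.2228, 0.1531]
eef_rot: [3.137, 0.002, 1.812]
force: [-0.3, -0.1, -0.6]
grip_width: 0.0656
grip_force: 0.0
```

jog_arm(
  motion=[
    [0, 0, 0, 0, 0, 0, -1],
    [0, 0, 0, 0, 0, 0, -1],
    [0, 0, 0, 0, 0, 0, -1],
    [0, 0, 0, 0, 0, 0, -1],
  ],
  squeeze=15,
)

```text
time_s: 10.75
ee_pos: [0.4818, 0.2227, 0.1524]
eef_rot: [3.138, 0.003, 1.812]
force: [-0.4, 0.5, 0.4]
grip_width: 0.0337
grip_force: 0.0
```

jog_arm(
  motion=[
    [0, 0, 0, 0, 0, 0, -1],
    [0, 0, 0, 0, 0, 0, -1],
  ],
  squeeze=55,
)

```text
time_s: 10.95
ee_pos: [0.4818, 0.2227, 0.1523]
eef_rot: [3.138, 0.003, 1.812]
force: [-0.2, -0.8, -0.4]
grip_width: 0.0177
grip_force: 0.0
```

```bash
python3 p4.py
```

```text
[0.48181596 0.22266281 0.15228459]
shift [ 0.001  -0.0014 -0.0977] | 0.0977 turn [ 0.0034  0.0028 -0.0025] | 0.005 q [ 0.37  0.31  1.64 -0.    1.19  0.13] t 10.95
shift [ 0.0012 -0.0018  0.0033] | 0.0039 turn [ 0.0034  0.0028 -0.0025] | 0.005 q [ 0.37  0.31  1.64 -0.    1.19  0.13] t 10.95
```

jog_arm(
  motion=[
    [0.001, -0.0015, 0.004, 0, 0, 0, -0.65],
    [0, 0, 0, 0, 0, 0, -0.65],
    [0, 0, 0, 0, 0, 0, -1],
    [0, 0, 0, 0, 0, 0, -1],
    [0, 0, 0, 0, 0, 0, -1],
  ],
  squeeze=15,
)

```text
time_s: 11.45
ee_pos: [0.48, 0.2233, 0.1481]
eef_rot: [3.139, 0.003, 1.812]
force: [0.3, 0.0, -2.6]
grip_width: 0.0118
grip_force: 15.0
```

jog_arm(
  motion=[
    [0, 0, 0, 0, 0, 0, -1],
    [0, 0, 0, 0, 0, 0, -1],
    [0, 0, 0, 0, 0, 0, -1],
  ],
  squeeze=55,
)

```text
time_s: 11.75
ee_pos: [0.4801, 0.2232, 0.1481]
eef_rot: [3.138, 0.003, 1.812]
force: [0.3, -0.2, -4.7]
grip_width: 0.0114
grip_force: 55.0
```

```bash
python3 p4.py
```

```text
[0.48007043 0.22320657 0.14813057]
shift [-0.000e+00  1.000e-04 -1.019e-01] | 0.1019 turn [ 0.0031  0.0028 -0.0026] | 0.005 q [ 0.37  0.31  1.65 -0.    1.18  0.13] t 11.75
shift [ 0.0003 -0.0002 -0.0009] | 0.0009 turn [ 0.0031  0.0028 -0.0026] | 0.005 q [ 0.37  0.31  1.65 -0.    1.18  0.13] t 11.75
```

jog_arm(
  motion=[
    [0, 0, -0.01, 0, 0, 0, -1],
    [0, 0, -0.025, 0, 0, 0, -1],
    [0, 0, -0.03, 0, 0, 0, -1],
    [0, 0, -0.025, 0, 0, 0, -1],
    [0, 0, -0.01, 0, 0, 0, -1],
  ],
)

```text
time_s: 12.25
ee_pos: [0.4803, 0.2237, 0.2513]
eef_rot: [3.134, 0.002, 1.812]
force: [0.9, 0.2, -4.3]
grip_width: 0.0113
grip_force: 55.0
```

```bash
cat > p5.py <<'E'
import sys
from h import *
D=np.array([.507,-.1597]);az=-.843
if len(sys.argv)>1: D=np.array([float(sys.argv[1]),float(sys.argv[2])]);az=float(sys.argv[3])
e=np.array([np.cos(az),np.sin(az),0]);z=np.array([0,0,1.]);y=np.cross(z,e)
p=D+.0017*e[:2]
c,R,o=cur();print(c,o['force'],o['grip_width'])
plan(np.r_[p,c[2]],toolR(-z,-y))
E
python3 p5.py
```

```text
[0.48031461 0.22368463 0.25134095] [ 0.88119884  0.23013698 -4.31041709] 0.01126655545827798
shift [-0.3801 -0.0651  0.0004] | 0.3857 turn [ 0.0055 -0.009   2.6554] | 2.655 q [ 0.37  0.22  1.52 -0.    1.4   0.13] t 12.25
```

jog_arm(
  motion=[
    [-0.015, -0.003, 0, 0, 0, 0.05, -1],
    [-0.03, -0.004, 0, 0, 0, 0.0, -1],
    [-0.04, -0.005, 0, 0, 0, 0, -1],
    [-0.045, -0.006, 0, 0, 0, 0, -1],
    [-0.045, -0.006, 0, 0, 0, 0, -1],
  ],
)

```text
time_s: 12.75
ee_pos: [0.4894, 0.0448, 0.2474]
eef_rot: [3.14, 0.002, 1.761]
force: [1.3, 0.6, -3.3]
grip_width: 0.0111
grip_force: 55.0
```

jog_arm(
  motion=[
    [-0.045, -0.006, 0, 0, 0, 0, -1],
    [-0.045, -0.006, 0, 0, 0, 0, -1],
    [-0.045, -0.006, 0, 0, 0, 0, -1],
    [-0.035, -0.005, 0, 0, 0, 0, -1],
    [-0.015, -0.002, 0, 0, 0, 0.05, -1],
  ],
)

```text
time_s: 13.25
ee_pos: [0.4999, -0.1426, 0.2476]
eef_rot: [3.14, 0.002, 1.707]
force: [-0.0, 1.2, -4.4]
grip_width: 0.0113
grip_force: 55.0
```

jog_arm(
  motion=[
    [0, 0, 0, 0, 0, 0.1, -1],
    [0, 0, 0, 0, 0, 0.14, -1],
    [0, 0, 0, 0, 0, 0.14, -1],
    [0, 0, 0, 0, 0, 0.14, -1],
    [0, 0, 0, 0, 0, 0.14, -1],
  ],
)

```text
time_s: 13.75
ee_pos: [0.5004, -0.1392, 0.2479]
eef_rot: [3.139, -0.0, 1.044]
force: [0.6, 0.1, -3.9]
grip_width: 0.0117
grip_force: 55.0
```

jog_arm(
  motion=[
    [0, 0, 0, 0, 0, 0.14, -1],
    [0, 0, 0, 0, 0, 0.14, -1],
    [0, 0, 0, 0, 0, 0.14, -1],
    [0, 0, 0, 0, 0, 0.14, -1],
    [0, 0, 0, 0, 0, 0.14, -1],
  ],
)

```text
time_s: 14.25
ee_pos: [0.5004, -0.1392, 0.2479]
eef_rot: [3.14, -0.002, 0.344]
force: [-0.0, -0.5, -4.3]
grip_width: 0.0114
grip_force: 55.0
```

jog_arm(
  motion=[
    [0, 0, 0, 0, 0, 0.14, -1],
    [0, 0, 0, 0, 0, 0.14, -1],
    [0, 0, 0, 0, 0, 0.14, -1],
    [0, 0, 0, 0, 0, 0.14, -1],
    [0, 0, 0, 0, 0, 0.14, -1],
  ],
)

```text
time_s: 14.75
ee_pos: [0.5004, -0.1392, 0.2479]
eef_rot: [3.141, -0.003, -0.356]
force: [-0.2, -0.0, -3.6]
grip_width: 0.0116
grip_force: 55.0
```

```bash
python3 p5.py
```

```text
[ 0.50037887 -0.13917198  0.24793715] [-0.18530492 -0.01430148 -3.63950393] 0.011639713307473178
shift [0.0149 0.0177 0.    ] | 0.0231 turn [-3.000e-04 -2.700e-03  4.872e-01] | 0.487 q [-0.34  0.2   1.55 -0.    1.39  1.59] t 14.75
```

jog_arm(
  motion=[
    [0.0149, 0.0177, 0, 0, 0, 0.1, -1],
    [0, 0, 0, 0, 0, 0.14, -1],
    [0, 0, 0, 0, 0, 0.14, -1],
    [0, 0, 0, 0, -0.003, 0.107, -1],
    [0, 0, 0, 0, 0, 0, -1],
  ],
)

```text
time_s: 15.25
ee_pos: [0.5084, -0.1609, 0.2481]
eef_rot: [-3.141, 0.001, -0.838]
force: [0.8, 0.0, -3.6]
grip_width: 0.0114
grip_force: 55.0
```

```bash
python3 p5.py
python3 - <<'E'
from h import *
a,m=shot('scene','s4.png'); w,mw=shot('wrist','w4.png')
z=lambda i,x0,y0,x1,y1,W,H:cv2.resize(i[y0:y1,x0:x1],(W,H),interpolation=cv2.INTER_CUBIC)
cv2.imwrite('pics/v4.png',np.hstack([z(a,160,80,260,180,400,400),z(w,64,0,448,384,400,400)])[:,:,::-1])
E
```

```text
[ 0.50844332 -0.16093282  0.24807691] [ 0.76731152  0.02356243 -3.61785545] 0.011407317489477578
shift [-0.0002  0.0003 -0.    ] | 0.0003 turn [-0.0008  0.0005  0.0047] | 0.005 q [-0.38  0.23  1.51  0.    1.4   2.03] t 15.25
```

View pics/v4.png

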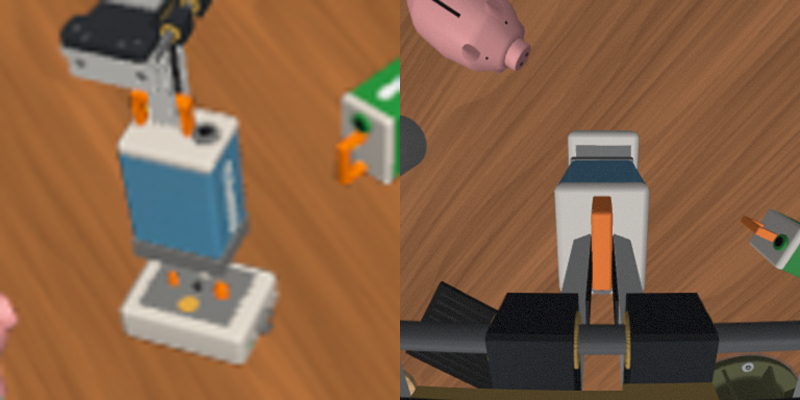

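The tank hangs level over the base, window on the dial side. In the wrist crop its centre at column 602 matches the base's at about 604. Lowering.

jog_arm(
  motion=[
    [0, 0, 0.015, 0, 0, 0.005, -1],
    [0, 0, 0.018, 0, 0, 0, -1],
    [0, 0, 0.01, 0, 0, 0, -1],
    [0, 0, 0, 0, 0, 0, -1],
  ],
)

```text
time_s: 15.75
ee_pos: [0.5085, -0.1607, 0.2047]
eef_rot: [-3.141, 0.001, -0.838]
force: [-0.4, 0.5, -4.0]
grip_width: 0.011
grip_force: 55.0
```

jog_arm(
  motion=[
    [0, 0, 0.003, 0, 0, 0, -1],
    [0, 0, 0.003, 0, 0, 0, -1],
    [0, 0, 0, 0, 0, 0, -1],
  ],
)

```text
time_s: 16.05
ee_pos: [0.5091, -0.161, 0.2002]
eef_rot: [-3.14, -0.001, -0.839]
force: [-0.6, 0.1, -4.7]
grip_width: 0.0116
grip_force: 55.0
```

```bash
python3 p5.py; python3 -c "
from h import *
print(ctrl.get_obs()['moment'])"
```

```text
[ 0.50907087 -0.16097799  0.20016221] [-0.64921039  0.09136983 -4.73170782] 0.01157141972929261
shift [-0.0006  0.0007 -0.    ] | 0.0009 turn [-0.0016 -0.0012  0.0037] | 0.004 q [-0.38  0.27  1.58  0.    1.3   2.03] t 16.05
[ 0.04903891 -0.01624804  0.0346324 ]
```

Check the alignment relative to the base in the scene view before the pegs engage.

Run:
```python
from h import *
a,m=shot('scene','s5.png'); b,n=shot('top','t5.png')
z=lambda i,x0,y0,x1,y1,W,H:cv2.resize(i[y0:y1,x0:x1],(W,H),interpolation=cv2.INTER_CUBIC)
o=a.copy()
# predicted foot corners with the foot at .060
D=np.array([.507,-.1597]);az=-.843;e=np.array([np.cos(az),np.sin(az)]);y=np.array([-e[1],e[0]])
big=z(a,170,110,250,190,400,400).copy()
for hx,hy,h,c in((.042,.032,.06,(255,0,0)),(.062,.046,.045,(0,255,0)),(.042,.032,.19,(255,0,255))):
    P=[np.r_[D+sx*hx*e+sy*hy*y,h] for sx,sy in((1,1),(1,-1),(-1,-1),(-1,1))]
    q=((proj(m,P)-[170,110]+.5)*5).astype(int);cv2.polylines(big,[q],True,c,1)
cv2.imwrite('pics/v5.png',np.hstack([big,z(b,282,144,362,224,400,400)])[:,:,::-1])
```

```text
(no output)
```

View pics/v5.png

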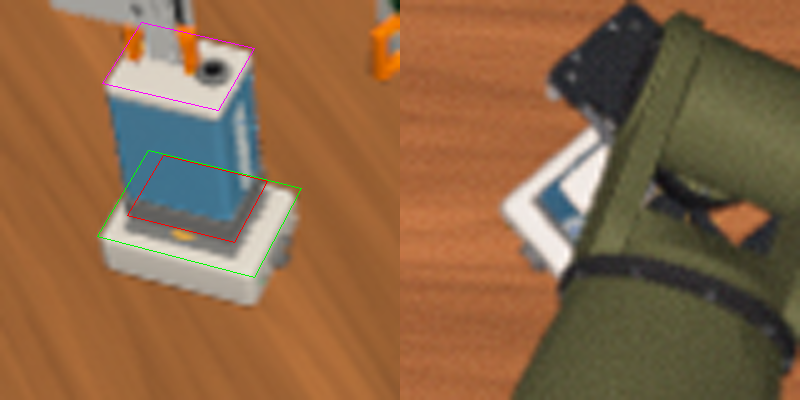

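jog_arm(
  motion=[
    [0, 0, 0.002, 0, 0, 0, -1],
    [0, 0, 0, 0, 0, 0, -1],
  ],
)

```text
time_s: 16.35
ee_pos: [0.509, -0.1609, 0.198]
eef_rot: [-3.14, -0.001, -0.839]
force: [-0.3, -0.5, -4.6]
grip_width: 0.0112
grip_force: 55.0
```

The overlaid tank and base outlines match the picture within about a pixel, with the same offset for both. Continuing down in small steps.

jog_arm(
  motion=[
    [0, 0, 0.002, 0, 0, 0, -1],
    [0, 0, 0.001, 0, 0, 0, -1],
    [0, 0, 0, 0, 0, 0, -1],
  ],
)

```text
time_s: 16.65
ee_pos: [0.509, -0.161, 0.1949]
eef_rot: [-3.14, -0.001, -0.84]
force: [-0.1, 0.5, -4.4]
grip_width: 0.0114
grip_force: 55.0
```

jog_arm(
  motion=[
    [0, 0, 0.002, 0, 0, 0, -1],
    [0, 0, 0.001, 0, 0, 0, -1],
    [0, 0, 0, 0, 0, 0, -1],
  ],
)

```text
time_s: 16.95
ee_pos: [0.509, -0.161, 0.1919]
eef_rot: [-3.14, -0.001, -0.84]
force: [0.6, -0.7, -3.8]
grip_width: 0.0113
grip_force: 55.0
```

jog_arm(
  motion=[
    [0, 0, 0.002, 0, 0, 0, -1],
    [0, 0, 0, 0, 0, 0, -1],
  ],
)

```text
time_s: 17.15
ee_pos: [0.509, -0.161, 0.1899]
eef_rot: [-3.14, -0.001, -0.84]
force: [0.4, -1.2, -3.8]
grip_width: 0.0115
grip_force: 55.0
```

The pegs are about 10 mm in with no contact force. Continuing.

jog_arm(
  motion=[
    [0, 0, 0.002, 0, 0, 0, -1],
    [0, 0, 0.001, 0, 0, 0, -1],
    [0, 0, 0, 0, 0, 0, -1],
  ],
)

```text
time_s: 17.45
ee_pos: [0.509, -0.161, 0.1869]
eef_rot: [-3.14, -0.001, -0.84]
force: [-0.3, -0.1, -3.6]
grip_width: 0.0114
grip_force: 55.0
```

jog_arm(
  motion=[
    [0, 0, 0.001, 0, 0, 0, -1],
    [0, 0, 0, 0, 0, 0, -1],
  ],
)

```text
time_s: 17.65
ee_pos: [0.5091, -0.161, 0.186]
eef_rot: [-3.14, -0.001, -0.84]
force: [0.1, -0.5, -3.9]
grip_width: 0.011
grip_force: 55.0
```

jog_arm(
  motion=[
    [0, 0, 0.001, 0, 0, 0, -1],
    [0, 0, 0, 0, 0, 0, -1],
  ],
)

```text
time_s: 17.85
ee_pos: [0.5093, -0.1612, 0.1854]
eef_rot: [-3.14, -0.002, -0.84]
force: [0.4, -1.3, -0.6]
grip_width: 0.0114
grip_force: 55.0
```

jog_arm(
  motion=[
    [0, 0, 0.0006, 0, 0, 0, -1],
    [0, 0, 0, 0, 0, 0, -1],
  ],
)

```text
time_s: 18.05
ee_pos: [0.5095, -0.1613, 0.1853]
eef_rot: [-3.139, -0.003, -0.84]
force: [0.1, -2.6, 5.1]
grip_width: 0.0113
grip_force: 55.0
```

jog_arm(
  motion=[
    [0, 0, 0, 0, 0, 0, -0.7],
    [0, 0, 0, 0, 0, 0, -0.4],
    [0, 0, 0, 0, 0, 0, 0],
    [0, 0, 0, 0, 0, 0, 0],
    [0, 0, 0, 0, 0, 0, 0],
  ],
  squeeze=10,
)

```text
time_s: 18.55
ee_pos: [0.5091, -0.1609, 0.1844]
eef_rot: [-3.14, -0.001, -0.839]
force: [0.0, 1.4, 0.6]
grip_width: 0.0428
grip_force: 0.0
```

jog_arm(
  motion=[
    [0, 0, -0.02, 0, 0, 0, 0],
    [0, 0, -0.04, 0, 0, 0, 0],
    [0, 0, -0.05, 0, 0, 0, 0],
    [-0.03, 0, -0.04, 0, 0, 0, 0],
    [-0.05, 0, 0, 0, 0, 0, 0],
  ],
)

```text
time_s: 19.05
ee_pos: [0.4563, -0.102, 0.3388]
eef_rot: [-3.136, -0.007, -0.841]
force: [0.6, 1.2, -0.4]
grip_width: 0.0471
grip_force: 0.0
```

jog_arm(
  motion=[
    [-0.05, 0, 0, 0, 0, 0, 0],
    [-0.05, 0, 0, 0, 0, 0, 0],
    [0, 0, 0, 0, 0, 0, 0],
  ],
)

```text
time_s: 19.35
ee_pos: [0.3862, -0.0244, 0.3354]
eef_rot: [-3.138, -0.003, -0.837]
force: [0.4, -0.1, 0.9]
grip_width: 0.0467
grip_force: 0.0
```

Run:
```python
from h import *
print(cur()[0])
a,m=shot('scene','s6.png'); w,mw=shot('wrist','w6.png');b,n=shot('top')
z=lambda i,x0,y0,x1,y1,W,H:cv2.resize(i[y0:y1,x0:x1],(W,H),interpolation=cv2.INTER_CUBIC)
cv2.imwrite('pics/v6.png',np.vstack([np.hstack([z(a,170,110,250,170,400,300),z(b,282,154,362,214,400,300)]),np.hstack([cv2.resize(w,(400,300)),cv2.resize(b,(400,300))])])[:,:,::-1])
```

```text
[ 0.38616684 -0.02443757  0.33537112]
```

View pics/v6.png

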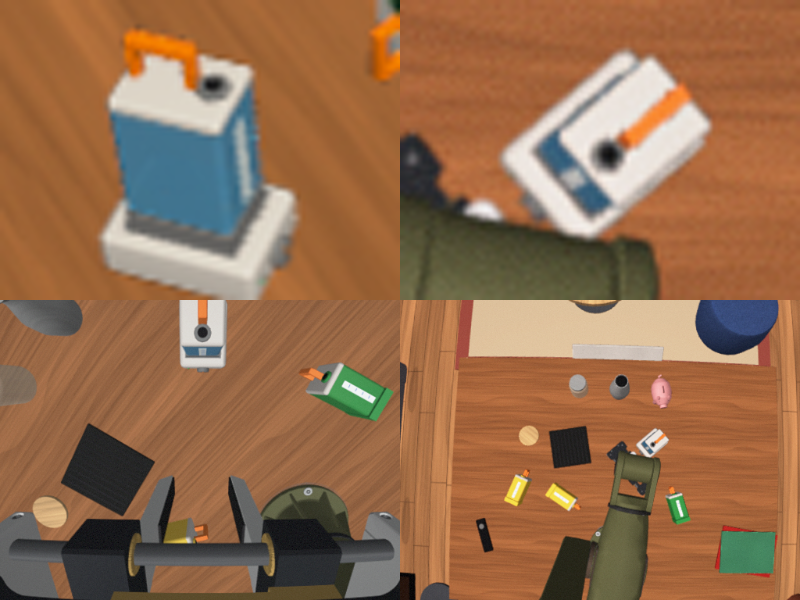

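The tank sits flat and square on the base (scene crop 185,150), window and dial on the same side, with the gripper clear and everything else in place. I'll hand it in.

```bash
python3 -c "
from station import ctrl
print(ctrl.hand_in())"
```

```text
the job is handed in; nothing more can be done
None
```

The job is handed in: I stood the tank on the trivet, let go, then lowered it by its handle onto the pegs. It now sits home and square on the base, window on the dial side, with the other objects untouched, at about 19 s of the 58 s allowed.

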